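# Release a bottle from the gravity dispenser with its lid lever

### The arm

A 6-joint arm with a two-finger parallel gripper is mounted at the origin on a cart in front of the work surface, level with it; the furniture and walls round the work are solid. World frame = base frame: x ahead of the robot, y to its left, z up, the work surface at z = 0. Lengths are in m, angles in rad, forces in N, time in s.
With the tool pointing down it reaches from about 0.25 to 0.85 m from the base axis. Payload 12.5 kg.
Tool frame: the origin (TCP) lies on the centre line of the jaws, within the pads' length; the fingertips stand 11 mm ahead of it and the grasp point (between the pads) lies 8 mm behind it (env.tcp_to_tips is the distance from the TCP to the fingertips, in m); z points along the fingers, y is the direction in which the jaws open and shut (so a half turn about z gives the same grasp; the last joint's range is limited). The gripper opens to 93 mm and grips with 3 to 60 N. Pads are 15 mm wide; open, the fingers measure 128 mm over their backs; the gripper's body (75 mm by 188 mm) begins 65 mm behind the grasp point.
Start: joints at [-1.355, 0.351, 1.652, -0, 1.139, -0.085], TCP at [0.163, -0.525, 0.205] pointing down, gripper open.
Joint ranges: [-2.75, 2.75], [-0.79, 2.1], [0.01, 2.65], [-1.57, 4.71], [0.07, 3.14], [-2.87, 2.87]. Speed limits (rad/s): [2.22, 2.22, 2.79, 3.14, 3.14, 3.14].

### API

Orientations are given as a unit quaternion [w, x, y, z].
In Python, from workcell import env, cams, models gives the robot as it stands.
- The arm moves only by the tool apply_moves, never from a script. Its argument "motion" is a list that holds one entry, the list of rows, each a list of 4 numbers: the shift along the tool's x, y, z in m, then the turn about the tool's z in degrees. A call has 1 to 8 rows; each row is the pose to reach, as a shift and turn from the pose measured when the call began, along the tool's axes at that moment; what a row does not reach only later rows make up. A row lasts 1/8 s, in which the tool goes at most 62.5 mm and 10.7 degrees, less where a joint would pass 70% of its speed; a pose out of reach is approached as far as the arm can. A call with a gripper value outside its range is refused whole. "gripper" is the opening, from -1 (shut) to 1 (fully open), so that 0 is half open, set as the call begins (left out, the last holds). The fingers move at their own pace and stop on an object; the grip force is fixed at half the most. Time passes only in rows, so rows that repeat a pose let the fingers close. It gives the time, the measured TCP pose, the force and the opening at its end, in the units of the state.
- env.read_state(): the state, without advancing time (a new reading comes with each control period).
- cams.snapshot(name): name is "scene" or "top" or "wrist"; returns (picture, depth): 384x512x3 uint8, red, green, blue; 384x512 float32, m along the optical axis (not along the pixel's ray), 0 where there is no reading.
- cams.camera_info(name): a dict with "fovy" (degrees; the focal length in pixels is half the picture's height over the tangent of half this angle, whatever the lens; pixels are square), "cx", "cy" (the principal point, pixels), "R" (3x3) and "t" (3): a world point X has camera coordinates R X + t. Camera axes: x right, y down, z forward; pixel columns grow to the right and rows downward; lengths in m; the calibration is good to about 2 mm. A picture is of the moment at which its call begins: read the wrist's pose just before it. camera_info takes no time and is no camera call; for the wrist camera it gives the pose at the moment of the call.
- env.sign_off(): hands the job in, once; it reports no verdict.
Trained networks look in the newest picture that a camera, given by its name, has taken for a name from the list of things; names that differ only in an ending like _2 or _b are one class to them, and where a whole thing is asked for, a point or a joint stands for the part that bears it (a point fixed in the world has none). Each returns a list of dicts, best first, with "p" (0 to 1); they miss things now and then, are a little off and sometimes report something else, mostly with a low value. They report only what shows in the picture. A call takes as long as a camera call.
- models.boxes_of(camera, thing): "xy" ([column, row] in pixels, amid what is visible of it).
- models.pinpoint(camera, thing): "xy" ([column, row] in pixels: a listed point, or the origin of a listed thing).
The state is a dict: "time": time; "qpos": joint angles; "qvel": joint speeds; "joint_torque": joint torques, N m; "position": TCP position; "orientation": TCP orientation; "wrist_force": force on the tool from outside, world axes, zero at the start; "ft_torque": the same for the moment, N m; "finger_gap": finger opening in m.
Only numpy, scipy, OpenCV 4.12 (cv2) and the standard library are available. Lean on these libraries where they do the work, as an engineer would, in place of code of your own. Each camera call takes 0.05 s, during which the arm holds its last target. There are 200 camera calls.

### The job

Release the sample bottle from the bench dispenser: press the round pad on the long end of the lever down with the fingertips so that its short end raises the heavy lid and the bottle rolls out into the tray. Then let the lever come back up under the fingertip so that the lid closes gently, without slamming, and move clear. Work only through the lever, without pinching it or lifting it out of its fork, do not touch the dispenser, its lid or the bottle, and leave the other things where they are.

Things in the scene. Friction and masses are not known exactly. Their poses are not given: they have to be found in the camera images.
- dispenser: Fixed grey base plate 330 x 155 x 8 mm with an aluminium chute. Origin: on the worktop under the chute's centre line. Local +x: up the chute to the lid's hinge; -y: the lever's side; z up. Plate: x -195 to 135, y -95 to 60 mm. Chute with lid (96 mm high, y -52 to 52): x -10 to 127; tray (walls 45 mm high): x -115 to -10. Rubber bumper, 39 mm high, under the pad stops the lever at its lowest.
- lid (a joint): Angle of the heavy steel lid (about 1.2 kg), rad: 0 shut, growing as it rises. Hinged along local y at local x 115, z 83 mm of the dispenser; its down-turned front edge at x -2 mm holds the bottle back; a side tab lies on the lever's short end. The bottle rolls under it at 0.15 to 0.2; lever on its bumper gives about 0.31. It falls shut if the lever is let go.
- lever: Loose steel bar 12 mm wide, 205 mm long, its cross pin (8 x 34 mm) resting in the open-topped notches of a fork. Origin: pin centre, 86 mm above the worktop. Axes at rest as the dispenser's: +x to the short end under the lid's tab (55 mm), -x to the long end (145 mm to the pad). At rest it slopes 16 degrees, pad end up; fully pressed it has turned about 32 degrees.
- lever_pad (a point): Centre of the top face of the round white plastic pad (32 mm across) on the lever's long end. About 136 mm above the worktop at rest, 55 mm with the lever on its bumper; it moves on an arc about the pin, less than 12 mm sideways. Pressing it straight down takes about 4 N.
- notch (a point): Point of the dispenser where the lever's pin centre belongs, in the fork's notches, 86 mm above the worktop.
- tray (a point): Centre of the floor of the dispenser's tray, 12 mm above the worktop; axes as the dispenser. The floor inside is about 80 x 90 mm.
- bottle_center (a point): Centre of the sample bottle (25 mm thick, 76 mm long, black cap) lying across the ramp behind the lid's front edge.
- crucible: White porcelain crucible, 45 mm wide, 21 mm high, origin under its centre; bystander.
- marker: White and red marker lying on the worktop, 140 mm long, 20 mm thick; bystander.
- beaker: Small glass beaker, 62 mm wide, 70 mm high, origin under its centre; bystander.
- standing_bottle: Sample bottle like the one in the chute, standing on the worktop, 25 mm thick, 76 mm high, origin under its centre; bystander.
- buffer_bottle: Bottle with a blue cap, 48 mm thick, 109 mm high, origin under its centre; bystander.
- sample_bottle: The sample bottle in the chute; origin at the centre of its base, z along its axis to the black cap.

How it is judged:
On the way, in this order (a step that is already met when the one before it is completed fails the run):
1. the lid has begun to rise (value of joint lid above 0.08 rad), for 0.04 s.
2. the bottle has rolled into the tray (x of bottle_center in the frame of tray below 0.04 m and z of bottle_center in the frame of tray below 0.03 m), for 0.1 s.
At the end, for the whole second after the job is handed in: The bottle lies in the tray (its centre within the tray's walls and less than 30 mm above the tray's floor), the lid is shut (under 0.03 rad) and the lever's pin is in its notches (within 5 mm) (all of step 2 and x of bottle_center in the frame of tray above -0.045 m and y of bottle_center in the frame of tray between -0.03 and 0.03 m and value of joint lid below 0.03 rad and distance between lever and notch below 0.005 m); the robot touches nothing.
It fails at once if the lever is lifted out of its fork (pin more than 7 mm off its place) (distance between lever and notch above 0.007 m).
It fails at once if the lid slams (falls faster than 2 rad/s) (velocity of joint lid below -2 rad/s).
It fails at once if the robot pushes the dispenser or its lid (over 2 N) (contact force between any of the fingers, the arm and dispenser above 2 N).
It fails at once if the robot touches the bottle (contact force between any of the fingers, the arm and sample_bottle above 0.3 N).
It fails at once if a bystander is moved more than 15 mm (distance of any of crucible, marker, beaker, standing_bottle, buffer_bottle from where it was at the start of the episode above 0.015 m).
It also fails if it takes over 32 s, if anything falls off the work surface, if the arm or the gripper's body presses on something with over 40 N, if the wrist force passes 120 N, or if a joint passes its speed limit or range.

## Working session

There is one attempt and no reset: what is moved stays moved. The work goes in short steps, Python scripts to look and compute and a tool call to move; the robot and the scene stay as the last step left them, time stands still between calls to the robot, and variables do not carry over. Pictures are saved under pics/ and viewed, about 8 in all and at most 12, crops included, and the job is handed in when it is done.

Besides the shell and the picture viewer there is one more tool, called after "Emit:" as name(argument=value, ...), one argument or row to a line, values as JSON. apply_moves: Moves the arm, as the interface text tells. Its arguments: {"type":"object","properties":{"motion":{"type":"array","items":{"type":"array","items":{"type":"array","items":{"type":"number"}}}},"gripper":{"type":"number"}},"required":["motion"]}

```bash
mkdir -p pics; cat > h.py <<'E'
from workcell import env,cams,models
import numpy as np,cv2
def w(name,uv,depth,r=2):
    c=cams.camera_info(name);f=192/np.tan(np.radians(c['fovy'])/2)
    u,v=int(round(uv[0])),int(round(uv[1]));p=depth[max(v-r,0):v+r+1,max(u-r,0):u+r+1];p=p[p>0]
    if len(p)==0:return None
    z=np.median(p);X=np.array([(uv[0]-c['cx'])/f*z,(uv[1]-c['cy'])/f*z,z])
    return np.array(c['R']).T@(X-np.array(c['t']))
def ray(name,uv,h):
    c=cams.camera_info(name);f=192/np.tan(np.radians(c['fovy'])/2);R=np.array(c['R']).T
    o=-R@np.array(c['t']);d=R@np.array([(uv[0]-c['cx'])/f,(uv[1]-c['cy'])/f,1]);return o+d*(h-o[2])/d[2]
E
python3 - <<'E'
from h import *
np.set_printoptions(precision=4,suppress=True)
s=env.read_state();print(s['time'],s['position'],s['orientation'],s['wrist_force'],s['finger_gap'],env.tcp_to_tips)
ims=[]
for n in['scene','top']:
    im,d=cams.snapshot(n);ims.append(im[:,:,::-1].copy())
    for t in['lever_pad','notch','lever','tray','dispenser','bottle_center','crucible','marker','beaker','standing_bottle','buffer_bottle']:
        for q in models.pinpoint(n,t)[:2]:
            print(n,t,round(q['p'],2),np.round(q['xy'],1),w(n,q['xy'],d),ray(n,q['xy'],{'lever_pad':.136,'notch':.086,'lever':.086,'tray':.012}.get(t,0)))
    cv2.imwrite(f'pics/{n}0.png',ims[-1])
E
```

```text
0.0 [ 0.1629 -0.525   0.2049] [-0.0006  0.9887  0.1498 -0.    ] [ 0.3553 -0.3571  0.2686] 0.09296827418997299 0.011
scene lever_pad 0.54 [193.6 229.7] [0.5284 0.1551 0.137 ] [0.5294 0.1538 0.136 ]
scene lever_pad 0.39 [305.4 172.7] [ 0.4823 -0.4763  0.0149] [ 0.3953 -0.2592  0.136 ]
scene notch 0.61 [235.5 220.2] [0.4902 0.0109 0.0927] [0.4956 0.0019 0.086 ]
scene notch 0.24 [303.2 173.1] [ 0.489  -0.472   0.0138] [ 0.4366 -0.3431  0.086 ]
scene lever 0.89 [231.  222.2] [0.4945 0.0282 0.095 ] [0.5018 0.0163 0.086 ]
scene tray 0.59 [208.2 236.7] [0.5797 0.0204 0.0159] [0.583  0.0157 0.012 ]
scene dispenser 0.78 [227.9 232.3] [0.5152 0.0142 0.0469] [ 0.5522 -0.0443  0.    ]
scene dispenser 0.63 [263.1 246.5] [ 0.4214 -0.0203  0.0051] [ 0.4246 -0.0265  0.    ]
scene crucible 0.55 [233.9 309.7] [0.3681 0.2394 0.0046] [0.3707 0.2352 0.    ]
scene crucible 0.28 [305.8 172.4] [ 0.4811 -0.477   0.0161] [ 0.4926 -0.5059  0.    ]
scene marker 0.56 [264.3 242.9] [ 0.4211 -0.0275  0.0131] [ 0.4295 -0.0438  0.    ]
scene beaker 0.8 [270.5 170.4] [ 0.6006 -0.4325  0.0183] [ 0.6165 -0.4645  0.    ]
[... 460 characters left out ...]
5715 0.0397 0.012 ]
top dispenser 0.76 [212.3 192.1] [ 0.5442 -0.0402  0.0932] [ 0.5612 -0.03    0.    ]
top bottle_center 0.35 [214.5 194.6] [ 0.5349 -0.0479  0.0957] [ 0.5516 -0.0381  0.    ]
top crucible 0.66 [139.8 240.9] [0.3883 0.2325 0.0028] [0.3885 0.2333 0.    ]
top marker 0.73 [213.5 228.5] [ 0.4257 -0.0351  0.0143] [ 0.4269 -0.0336  0.    ]
top beaker 0.47 [328.5 176.9] [ 0.6072 -0.4607  0.0025] [ 0.6077 -0.4612  0.    ]
top standing_bottle 0.55 [215.8 192.3] [ 0.5431 -0.0523  0.0942] [ 0.5601 -0.0429  0.    ]
top standing_bottle 0.54 [195.4 162.1] [0.6637 0.0249 0.0491] [0.6768 0.0325 0.    ]
top buffer_bottle 0.77 [340.1 202.3] [ 0.4978 -0.4752  0.0951] [ 0.5116 -0.4981  0.    ]
```

View pics/scene0.png

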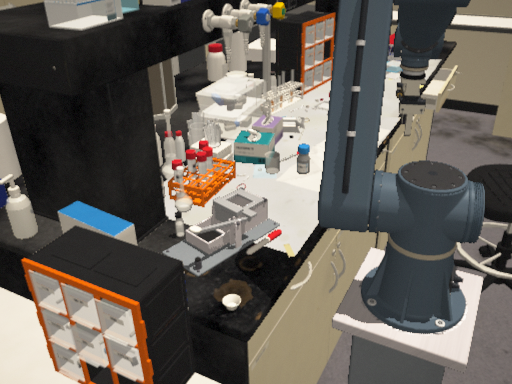

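View pics/top0.png

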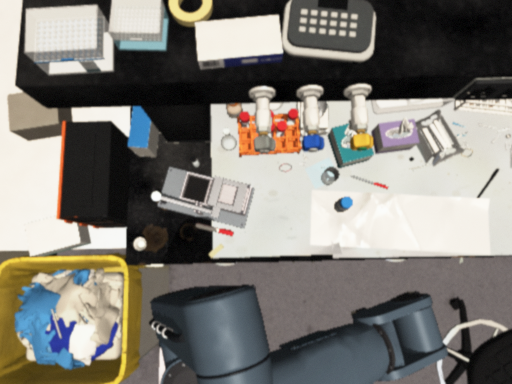

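The scene picture shows the dispenser around (225,230). In the top view it spans about (160–255, 168–227), with the white pad at (157,197), the crucible at (139,243) and the marker at (222,230). I'll zoom in on the top view.

```bash
python3 - <<'E'
from h import *
np.set_printoptions(precision=4,suppress=True)
im,d=cams.snapshot('top')
cv2.imwrite('pics/c1.png',cv2.resize(im[150:250,120:270,::-1],None,fx=5,fy=5,interpolation=cv2.INTER_CUBIC))
# height of everything around the pad
for v in range(150,252,6):
    print(v,[ '%4d'%(1000*w('top',(u,v),d,0)[2]) if d[v,u]>0 else '  --' for u in range(90,262,6)])
for uv in [(157,197),(156,196),(158,197),(90,170),(125,170),(125,215)]: print(uv,w('top',uv,d,1))
E
```

```text
150 [' 157', ' 156', ' 159', ' 150', ' 116', '  61', '   0', '  -2', '  77', '  79', '  78', '  11', '   0', '  -8', '  -4', '  -1', '  -1', '   3', '  -1', '   0', '  -6', '   4', '   0', '   0', '  -2', '  65', '  60', '  63', ' 575']
156 [' 161', ' 150', ' 155', ' 156', ' 111', '  60', '  -8', '   1', '   1', '   3', '   1', '  -2', '  -1', '  -4', '   0', '  -3', '  -3', '  74', '   0', '  -1', '  -2', '   0', '  -2', '   3', '  -2', '   3', '  -3', '   0', '  -5']
162 [' 157', ' 158', ' 155', ' 157', ' 112', '  54', '  -3', '  -5', '  -4', '   1', '   0', '  -4', '   0', '  -1', '  -5', '   2', '   0', '  51', '  31', '   2', '  -4', '   1', '   0', '  -4', '   2', '  -2', '  -2', '   1', '   0']
168 [' 152', ' 157', ' 154', ' 158', ' 111', '  52', '  -3', '  -4', '   6', '   0', '  -1', '  -2', '  -5', '   0', '   8', '  -1', '  -3', '  -5', '   2', '   0', '   0', '  -1', '   4', '   3', '   0', '   0', '  -2', '   1', '  -7']
174 [' 157', ' 156', ' 155', ' 155', ' 106', '  53', ' -13', '  -2', '  -3', '   1', '  -2', '   6', '  -2', '   4', '   7', '   3', '  40', '  38', '  
[... 2434 characters left out ...]
-1', '   0', '   2']
240 ['-190', '-202', '-205', '-203', '-201', '-204', '  -9', '  -1', '   7', '  18', '   1', '  -2', '  -2', '   0', '  -1', '   1', '   0', '   2', '  -3', '   0', '   0', '  -4', '  -1', '   5', '   1', '   0', '  -3', '   5', '   2']
246 ['-202', '-198', '-198', '-201', '-199', '-205', '  -2', '  -1', '   2', '  17', '   0', '   0', '   3', '  -1', '  -5', '   0', '   0', '   0', '   0', '  -4', '  -2', '   0', '   4', '  -2', '  --', '   3', '   3', '   2', '   2']
(157, 197) [0.5256 0.1402 0.1297]
(156, 196) [0.5285 0.1427 0.1331]
(158, 197) [0.5257 0.1372 0.1284]
(90, 170) [0.6171 0.357  0.1555]
(125, 170) [0.6528 0.2952 0.0013]
(125, 215) [ 0.4855  0.2942 -0.012 ]
```

View pics/c1.png

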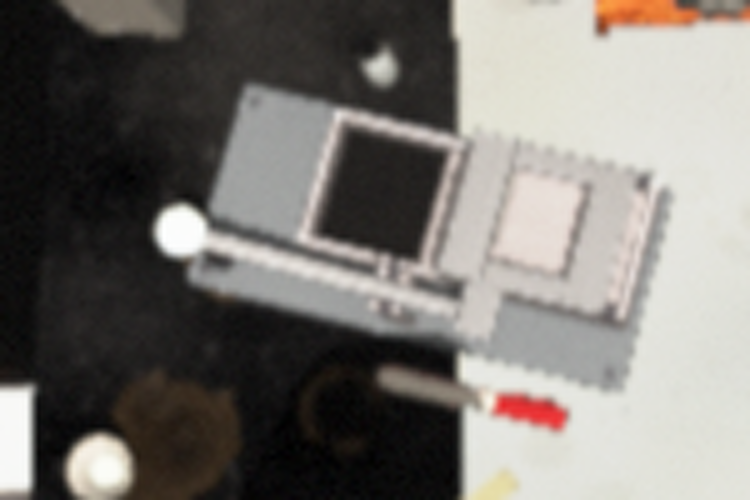

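Pad centre is at crop (181,230), i.e. full-frame (156.2,196), which gives world ≈ (0.527, 0.140, 0.136). The lever axis points at about −104.5° yaw, and nothing tall stands near the path. I'll move to hover with the fingers shut, turning the tool so its narrow side lies along the lever.

Emit:
apply_moves(
  motion=[
    [[0.034, -0.033, 0, -7], [0.068, -0.066, 0, -14], [0.102, -0.099, 0, -21], [0.136, -0.132, 0, -28], [0.17, -0.165, 0, -35], [0.204, -0.198, 0, -42], [0.238, -0.231, 0, -50], [0.272, -0.264, 0, -58]],
  ],
  gripper=-1,
)

```text
time: 2.25
position: [0.3451, -0.1912, 0.2057]
orientation: [0.0, 0.791, 0.612, 0.0]
wrist_force: [0.8, -1.1, 0.5]
finger_gap: 0.0177
```

```bash
cat >> h.py <<'E'
from scipy.spatial.transform import Rotation as Ro
def to(p,yaw=None):
    s=env.read_state();q=np.array(s['orientation']);R=Ro.from_quat(q[[1,2,3,0]])
    x=R.as_matrix()[:,0];print('t',s['time'],'pos',np.round(s['position'],4),'yaw',np.degrees(np.arctan2(x[1],x[0])).round(1),'F',np.round(s['wrist_force'],2),'gap',s['finger_gap'])
    print('shift',np.round(R.inv().apply(np.array(p)-s['position']),4),'zaxis',R.as_matrix()[:,2].round(3))
E
python3 -c "
from h import *
print(ray('top',(156.2,196),.136));to([.527,.14,.205])"
```

```text
[0.52794754 0.14127623 0.136     ]
t 2.25 pos [ 0.3451 -0.1912  0.2057] yaw 75.5 F [ 0.84 -1.08  0.48] gap 0.01773254544523192
shift [0.3662 0.093  0.0007] zaxis [ 0.001 -0.    -1.   ]
```

Emit:
apply_moves(
  motion=[
    [[0.046, 0.012, 0, 0], [0.092, 0.024, 0, 0], [0.138, 0.035, 0, 0], [0.184, 0.047, 0, 0], [0.23, 0.058, 0, 0], [0.276, 0.07, 0, 0], [0.322, 0.082, 0, 0], [0.367, 0.093, 0, 0]],
  ],
)

```text
time: 3.25
position: [0.5278, 0.1423, 0.2057]
orientation: [0.0, 0.791, 0.612, 0.0]
wrist_force: [0.1, -0.6, 0.9]
finger_gap: 0.0001
```

```bash
python3 - <<'E'
from h import *
to([.5275,.1405,.165])
for n in ['wrist','scene']:
    im,d=cams.snapshot(n)
    for q in models.pinpoint(n,'lever_pad')[:2]: print(n,q,ray(n,q['xy'],.136),w(n,q['xy'],d))
    if n=='wrist': a=im
    else: b=cv2.resize(im[180:300,150:310],(512,384),interpolation=cv2.INTER_CUBIC)
cv2.imwrite('pics/p2.png',cv2.resize(np.hstack([a,b]),(800,300))[:,:,::-1])
E
```

```text
t 3.25 pos [0.5278 0.1423 0.2057] yaw 75.5 F [ 0.15 -0.57  0.86] gap 0.0001356687545872953
shift [-0.0018  0.0001  0.0407] zaxis [ 0.001 -0.    -1.   ]
wrist {'xy': [262.7, 190.0], 'p': 0.55} [0.53378816 0.14801645 0.136     ] [0.53365235 0.1473695  0.13369633]
scene {'xy': [193.6, 229.3], 'p': 0.71} [0.53039278 0.15231028 0.136     ] [0.52935694 0.1536878  0.13713805]
scene {'xy': [265.8, 243.8], 'p': 0.39} [0.33705466 0.12761295 0.136     ] [ 0.41887549 -0.03249871  0.00743642]
```

View pics/p2.png

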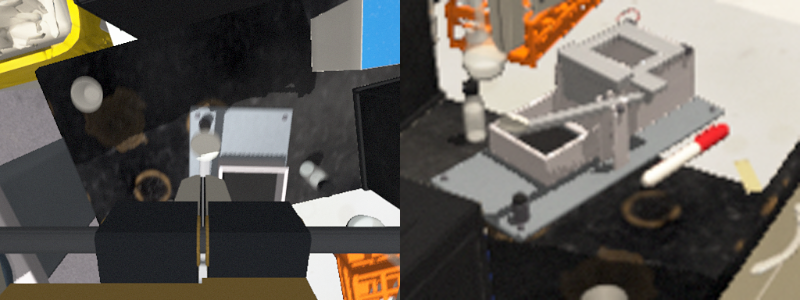

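The wrist view shows the pad at about (205,143) in the composite, just beyond the fingertips. In the scene crop the lever is untouched. The cameras disagree on the pad by about 10 mm, so I'll settle it with depth points.

```bash
python3 - <<'E'
from h import *
np.set_printoptions(precision=4,suppress=True)
def cloud(n,d):
    c=cams.camera_info(n);f=192/np.tan(np.radians(c['fovy'])/2);v,u=np.mgrid[:384,:512]
    X=np.stack([(u-c['cx'])/f*d,(v-c['cy'])/f*d,d],-1).reshape(-1,3)
    return ((X-np.array(c['t']))@np.array(c['R'])).reshape(384,512,3)
for n in ['wrist','scene']:
    im,d=cams.snapshot(n);P=cloud(n,d)
    m=(d>0)&(P[...,2]>.118)&(P[...,2]<.15)&(abs(P[...,0]-.53)<.04)&(abs(P[...,1]-.145)<.04)
    Q=P[m];print(n,len(Q),im[m].mean(0) if len(Q) else '',Q.min(0),Q.max(0),Q.mean(0),np.median(Q,0))
    v,u=np.where(m);print(u.min(),u.max(),v.min(),v.max())
cv2.imwrite('pics/s3.png',im[:,:,::-1])
E
```

```text
wrist 1343 [181.7133 179.5041 173.7856] [0.5166 0.1075 0.118 ] [0.5485 0.1608 0.1388] [0.5313 0.1413 0.1315] [0.5305 0.1435 0.1333]
244 282 170 226
scene 107 [152.7196 145.8131 134.5234] [0.514  0.1081 0.1181] [0.5472 0.1626 0.1425] [0.5264 0.1403 0.1309] [0.5241 0.1435 0.1337]
189 208 226 233
```

View pics/s3.png

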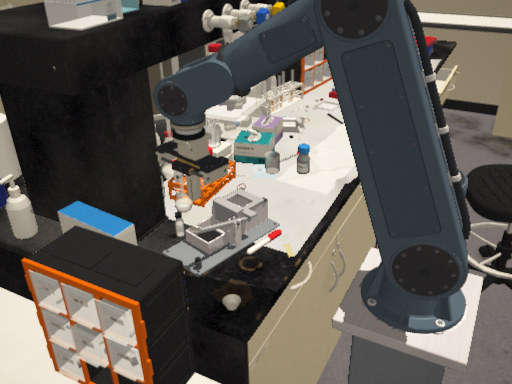

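The gripper is over the dispenser at (190,160). Pad extents from depth put its centre at about (0.531, 0.145). I'll descend to just above it.

Emit:
apply_moves(
  motion=[
    [[0.003, 0.002, 0.012, 0], [0.003, 0.002, 0.024, 0], [0.003, 0.002, 0.036, 0], [0.003, 0.002, 0.046, 0], [0.003, 0.002, 0.05, 0], [0.003, 0.002, 0.052, 0], [0.003, 0.002, 0.052, 0]],
  ],
)

```text
time: 4.42
position: [0.5296, 0.1425, 0.1537]
orientation: [0.0, 0.791, 0.612, 0.0]
wrist_force: [-0.0, -0.4, 0.3]
finger_gap: 0.0007
```

Emit:
apply_moves(
  motion=[
    [[0.002, 0, 0.006, 0], [0.003, 0, 0.012, 0], [0.004, 0, 0.018, 0], [0.006, 0, 0.024, 0], [0.007, 0, 0.03, 0], [0.008, 0, 0.036, 0], [0.009, 0, 0.042, 0], [0.009, 0, 0.046, 0]],
  ],
)

```text
time: 5.42
position: [0.5321, 0.1514, 0.1076]
orientation: [0.0, 0.791, 0.612, 0.0]
wrist_force: [0.9, 1.9, 4.6]
finger_gap: 0.0006
```

```bash
python3 - <<'E'
from h import *
to([.533,.148,.073])
im,d=cams.snapshot('scene')
a=cv2.resize(im[180:270,150:290],(700,450),interpolation=cv2.INTER_CUBIC)
cv2.imwrite('pics/p4.png',a[:,:,::-1])
E
```

```text
t 5.425 pos [0.5321 0.1514 0.1076] yaw 75.5 F [0.87 1.92 4.59] gap 0.0006221255394042363
shift [-0.0031  0.0017  0.0346] zaxis [ 0.001 -0.    -1.   ]
```

View pics/p4.png

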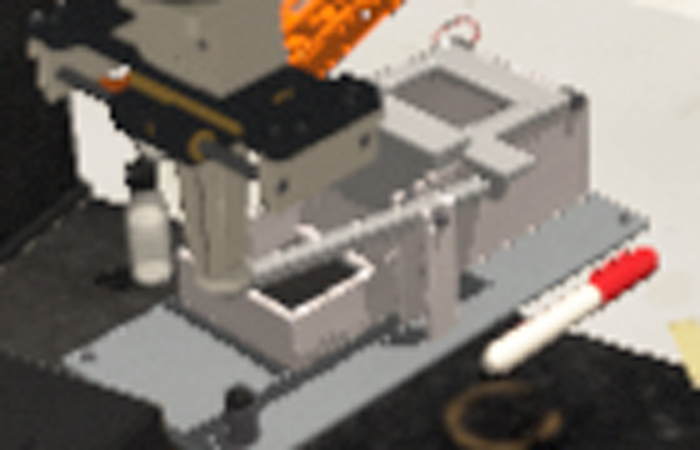

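The fingertip is on the pad at crop (220,285). The lever is nearly level, the lid has just lifted, and the force is 4.6 N. Continuing down.

Emit:
apply_moves(
  motion=[
    [[0, 0, 0.006, 0], [0, 0, 0.012, 0], [0, 0, 0.018, 0], [-0.001, 0, 0.023, 0], [-0.002, 0, 0.028, 0], [-0.003, 0, 0.033, 0], [-0.003, 0, 0.033, 0], [-0.003, 0, 0.033, 0]],
  ],
)

```text
time: 6.48
position: [0.5314, 0.1485, 0.0744]
orientation: [0.0, 0.791, 0.612, 0.0]
wrist_force: [1.5, 4.3, 4.6]
finger_gap: 0.0004
```

```bash
python3 - <<'E'
from h import *
to([.533,.148,.073])
im,d=cams.snapshot('scene')
a=cv2.resize(im[180:270,150:290],(700,450),interpolation=cv2.INTER_CUBIC)
cv2.imwrite('pics/p5.png',a[:,:,::-1])
for t in ['bottle_center','tray']:
  for n in ['scene','top']:
    if n=='top' and t=='bottle_center': im,d2=cams.snapshot('top')
    for q in models.pinpoint(n,t)[:2]: print(n,t,q,ray(n,q['xy'],.025))
E
```

```text
t 6.475 pos [0.5314 0.1485 0.0744] yaw 75.5 F [1.47 4.31 4.63] gap 0.0004319163593192743
shift [-0.0001  0.0016  0.0014] zaxis [ 0.001 -0.    -1.   ]
top bottle_center {'xy': [188.9, 185.2], 'p': 0.64} [0.58421867 0.05217907 0.025     ]
scene tray {'xy': [207.4, 235.2], 'p': 0.72} [0.57824711 0.02584183 0.025     ]
top tray {'xy': [190.5, 190.8], 'p': 0.79} [0.56338024 0.04628438 0.025     ]
```

View pics/p5.png

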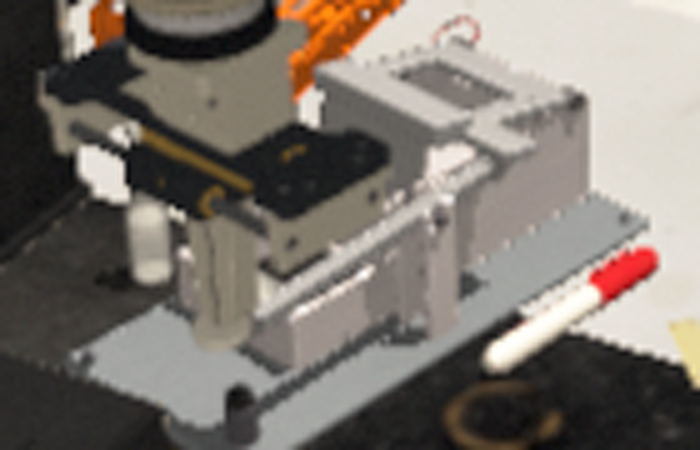

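The lever is down and the lid is up (crop (460,90)). The top network puts the bottle in the tray at (189,185). I'll confirm that in a top-view crop.

```bash
python3 - <<'E'
from h import *
im,d=cams.snapshot('top')
cv2.imwrite('pics/c6.png',cv2.resize(im[150:250,120:270,::-1],None,fx=5,fy=5,interpolation=cv2.INTER_CUBIC))
for v in range(174,206,3): print(v,[int(1000*w('top',(u,v),d,0)[2]) if d[v,u]>0 else None for u in range(178,216,3)])
E
```

```text
174 [4, 4, 3, 41, 27, 35, 43, 7, 0, -5, -8, -6, -2]
177 [3, 11, 6, 36, 34, 37, 6, 14, 21, 39, 43, 11, 79]
180 [6, 6, 5, 24, 37, 31, 12, 9, 6, 9, 15, 21, 115]
183 [7, 11, 43, 30, 36, 28, 12, 10, 10, 12, 11, 27, 115]
186 [3, 5, 39, 32, 37, 11, 9, 15, 10, 12, 11, 19, 115]
189 [8, 8, 25, 36, 27, 9, 8, 10, 8, 14, 22, 107, 112]
192 [10, 42, 14, 31, 12, 5, 9, 13, 12, 9, 23, 119, 116]
195 [2, 40, 35, 27, 7, 8, 6, 13, 14, 9, 21, 112, 113]
198 [2, 40, 43, 13, 8, 11, 15, 15, 10, 17, 25, 114, 113]
201 [82, 5, 7, 6, 15, 44, 45, 9, 10, 17, 117, 116, 113]
204 [81, 87, 87, 84, 91, 5, 94, 89, 17, 42, 70, 108, 112]
```

View pics/c6.png

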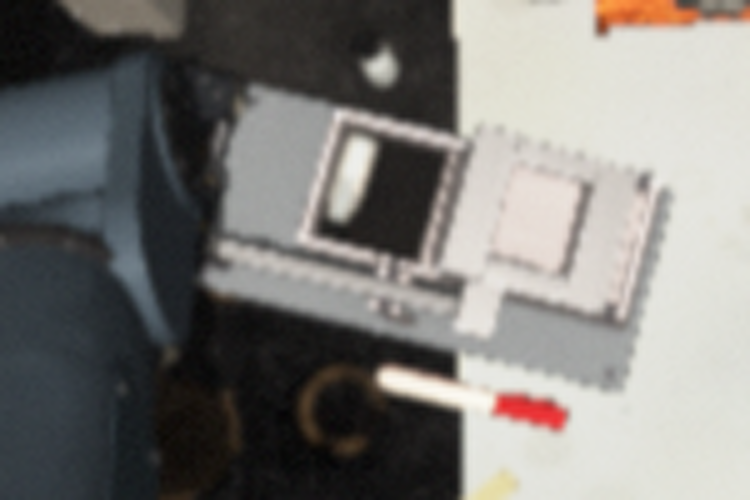

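The bottle lies in the tray at crop (352,178), and the top-view heights there of about 36 mm fit. Now I'll let the lever up slowly along its arc.

Emit:
apply_moves(
  motion=[
    [[0.001, 0, -0.004, 0], [0.002, 0, -0.009, 0], [0.003, 0, -0.014, 0], [0.004, 0, -0.019, 0], [0.004, 0, -0.024, 0], [0.004, 0, -0.029, 0], [0.004, 0, -0.034, 0], [0.003, 0, -0.039, 0]],
  ],
)

```text
time: 7.82
position: [0.532, 0.1512, 0.1136]
orientation: [0.0, 0.791, 0.612, 0.0]
wrist_force: [-1.3, -4.0, 3.1]
finger_gap: 0.0007
```

Emit:
apply_moves(
  motion=[
    [[0, 0, -0.004, 0], [-0.001, 0, -0.009, 0], [-0.002, 0, -0.014, 0], [-0.003, 0, -0.019, 0], [-0.004, 0, -0.023, 0], [-0.005, 0, -0.027, 0], [-0.006, 0, -0.03, 0], [-0.007, 0, -0.033, 0]],
  ],
)

```text
time: 8.82
position: [0.5301, 0.1444, 0.1468]
orientation: [0.0, 0.791, 0.612, 0.0]
wrist_force: [0.1, 0.2, -0.7]
finger_gap: 0.0004
```

Emit:
apply_moves(
  motion=[
    [[0, 0, -0.001, 0], [0, 0, -0.003, 0], [0, 0, -0.006, 0], [0, 0, -0.015, 0], [0, 0, -0.03, 0], [0, 0, -0.06, 0], [0, 0, -0.09, 0], [0, 0, -0.12, 0]],
  ],
)

```text
time: 9.82
position: [0.53, 0.1445, 0.2689]
orientation: [0.001, 0.791, 0.612, 0.001]
wrist_force: [-0.3, -0.3, 0.8]
finger_gap: 0.0003
```

Emit:
apply_moves(
  motion=[
    [[-0.04, 0.01, 0, 0], [-0.08, 0.02, 0, 0], [-0.12, 0.0, 0, 0], [-0.16, -0.03, 0, 0], [-0.2, -0.06, 0, 0], [-0.24, -0.09, 0, 0], [-0.28, -0.12, 0, 0], [-0.28, -0.12, 0, 0]],
  ],
)

```text
time: 10.82
position: [0.3422, -0.0977, 0.2698]
orientation: [0.002, 0.792, 0.611, 0.001]
wrist_force: [-0.0, -0.3, 0.7]
finger_gap: 0.0007
```

```bash
python3 - <<'E'
from h import *
to([.533,.148,.073])
np.set_printoptions(precision=4,suppress=True)
im,d=cams.snapshot('top')
cv2.imwrite('pics/c7.png',cv2.resize(im[150:250,120:270,::-1],None,fx=5,fy=5,interpolation=cv2.INTER_CUBIC))
for t in ['bottle_center','tray','lever_pad','notch','lever']:
    for q in models.pinpoint('top',t)[:1]: print(t,q,w('top',q['xy'],d))
for v in (180,186,192,198): print(v,[int(1000*w('top',(u,v),d,0)[2]) for u in range(211,248,4)])
E
```

```text
t 10.825 pos [ 0.3422 -0.0977  0.2698] yaw 75.3 F [-0.04 -0.29  0.68] gap 0.000652049826405404
shift [0.2862 0.1214 0.1971] zaxis [ 0.003 -0.001 -1.   ]
bottle_center {'xy': [187.9, 184.8], 'p': 0.56} [0.5839 0.0542 0.0344]
tray {'xy': [193.9, 189.6], 'p': 0.71} [0.5703 0.0363 0.0101]
notch {'xy': [197.9, 209.0], 'p': 0.62} [0.4874 0.0098 0.0898]
lever {'xy': [198.1, 206.4], 'p': 0.76} [0.4965 0.0092 0.089 ]
180 [20, 90, 91, 83, 88, 87, -3, 0, 0, -6]
186 [17, 94, 90, 35, 38, 44, 50, 87, 87, 87]
192 [92, 96, 92, 42, 47, 45, 54, 85, 85, 62]
198 [95, 89, 34, 37, 49, 49, 82, 87, 87, 79]
```

View pics/c7.png

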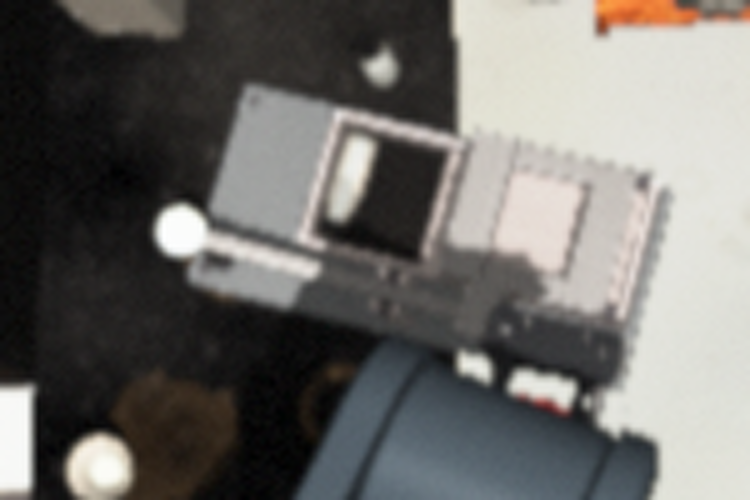

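The pad is back at crop (181,230), its starting place. The lid front stands at about 92 mm as before, the bottle is in the tray at (352,178), and the gripper is clear. Handing in.

```bash
python3 -c "
from workcell import env
print(env.sign_off())"
```

```text
the job is handed in; nothing more can be done
None
```

The bottle is out of the dispenser and lying in the tray, the lid is shut, and I handed the job in at about 11 s. I pressed the pad down with the closed fingertips (about 4.6 N downward) until the bottle rolled out. I then let the lever up over about 2 s with the fingertip following it, and moved clear.

**Last checks, after moving clear:**
- **Bottle:** it is in the tray, with its top about 35 mm above the worktop. That fits a 25 mm bottle on the tray's 12 mm floor.
- **Lid:** the front edge is back at about 90–96 mm, as at the start.
- **Lever:** the pad is back at its starting pixel, and the pin looks seated. The networks place the notch and the lever within about 10 mm of each other, too coarse to confirm the 5 mm limit.
- **Arm:** the gripper is clear at z = 0.27 m, with wrist forces near zero. The arm hid part of the marker in the last picture; it was in place in the picture before the lever was let up.

**Disagreements:** the three cameras differed by about 10 mm on where the pad was, and I settled it with depth points. The sideways force on the pad reached about 4.5 N with the lever down and about 4 N during the return. I only saw the force at the end of each move, and had no direct reading of how fast the lid closed.

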